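# Clamp a carving in its fixture

### The job

Stand the carving whose foot fits the rectangular nest of the clamping fixture upright in that nest, its foot fully down on the nest floor (either way round), and let go of it. Then turn the clamp knob clockwise by its crank until it clicks past its detent, so that the keeper lies over the carving's foot. Leave the other carving and everything else on the bench where it is.

Things in the scene. Friction and masses are not known exactly. Their poses are not given: they have to be found in the camera images.
- fixture: clamping fixture fixed to the bench: aluminium base board 170 mm (its x) by 230 mm (its y), 18 mm thick, with a rectangular nest of dark steel fences and a round grey knob housing. Origin: centre of its underside, on the bench. Its place and yaw vary.
- nest (a point): centre of the nest's floor (top of the base board, 18 mm above the bench), 50 mm from the fixture's origin along its -y; axes as the fixture's. The nest is 110 mm along x by 86 mm along y inside; its fences are 12 mm wide and 12 mm high above the floor.
- knob_axis (a point): point on the knob's vertical axis at the base board's top (18 mm up), 40 mm from the fixture's origin along its +y, 90 mm from the nest's centre. The black hub is 62 mm across, its top 63 mm above the bench.
- clamp_knob (a joint): knob angle, rad, growing clockwise from above: 0 open, stop at 1.6; starts at 0 to 0.5. Crank points to the fixture's -x at 0, +y at 1.57. Up to 0.7 it turns with slight friction (under 1 N at the crank grip) and stays where left; from 0.7 to 1.17 the detent resists (up to 6 N at the grip) and turns it back to about 0.65 if let go; past 1.2 it snaps on by itself to about 1.54 and stays.
- crank_grip (a point): middle of the crank's upright black grip: a post 26 mm in diameter, from 56 to 96 mm above the bench (this point 75 mm), 100 mm from the knob's axis, on a 16 mm wide steel arm. Free on all sides: it can be pushed round with shut fingers. Turns with the knob.
- carved_hand: carved hand, pale bare wood, about 0.4 kg, 160 mm tall, on a rectangular foot 104 (its x) by 80 (its y) by 20 mm. Wrist 50 by 34 mm up to 86 mm; flat palm 64 (x) by 36 mm (y) from 86 to 130 mm above its underside, best gripped across y at 113 mm; fingers above; thumb out to 58 mm along +x. Origin: centre of the foot's underside. Starts upright on the bench, in either of two places.
- carved_head: the other carving: a head of the same wood on a round foot 104 mm in diameter, 20 mm thick, which is too wide for the nest; 152 mm tall. Origin: centre of the foot's underside. Leave it alone.
- chisel: 200 mm chisel lying on the bench, 27 mm high. Origin at mid-length on the bench. Leave it alone.
- gouge: 220 mm gouge lying on the bench, 27 mm high. Origin at mid-length on the bench. Leave it alone.
- mallet: wooden carver's mallet lying on the bench, head 80 mm in diameter and 110 mm long, handle 130 mm. Origin under the joint of head and handle. Leave it alone.
- glue: white glue bottle, 56 mm in diameter, 130 mm tall, standing. Origin: centre of its underside. Leave it alone.
- offcut: wooden offcut 110 by 50 by 35 mm. Origin: centre of its underside. Leave it alone.
- pot: white ceramic pot, 76 mm in diameter, 100 mm tall. Origin: centre of its underside. Leave it alone.
- keeper_tip (a point): end of the steel keeper bar, on the far side of the knob from the crank and turning with it: 65 mm from the axis, 22 mm wide, 42 to 52 mm above the bench. It points to the fixture's +x at joint 0 and to -y, over the nest's edge and 4 mm above a seated foot, at 1.57. The carving must be in the nest before it swings over.
There are look-alikes about, which are no part of the job. What is shaped like the carved_hand but orange, pink or turquoise is not meant.

How it is judged:
By the outcome, as a careful person would: the job done as asked, in the order asked, and still so for the second after the job is handed in, with the robot touching nothing.
It also fails if it takes over 54 s, if anything falls off the work surface, if the arm or the gripper's body presses on something with over 40 N, if the wrist force passes 120 N, or if a joint passes its speed limit or range.

### The arm

A 6-joint arm with a two-finger parallel gripper is mounted at the origin on the work surface. World frame = base frame: x ahead of the robot, y to its left, z up, the work surface at z = 0. Lengths are in m, angles in rad, forces in N, time in s.
With the tool pointing down it reaches from about 0.375 to 0.9 m from the base axis. Payload 3.1 kg.
Tool frame: the origin (TCP) lies where the fingers leave the gripper's body, on its centre line; the fingertips stand manip.tip_reach ahead of it and the grasp point (between the pads) lies 54 mm ahead of it (manip.tip_reach is the distance from the TCP to the fingertips, in m); z points along the fingers, y is the direction in which the jaws open and shut (so a half turn about z gives the same grasp; the last joint's range is limited). The gripper opens to 85 mm and grips with 20 to 120 N. Pads are 22 mm wide; open, the fingers measure 114 mm over their backs; the gripper's body (76 mm by 85 mm) begins 54 mm behind the grasp point. The pads swing forward as they close: fully open they stand 13 mm farther back than shut.
Start: joints at [1.075, 0.527, 1.433, -0, 1.181, -0.178], TCP at [0.195, 0.594, 0.304] pointing down, gripper open.
Joint ranges: [-3.08, 3.08], [-0.75, 2.2], [0.22, 2.44], [-1.43, 4.57], [0, 2.65], [-2.85, 2.85]. Speed limits (rad/s): [2.79, 2.79, 3.14, 3.14, 3.14, 3.14].

### API

Orientations are given as a unit quaternion [x, y, z, w].
In Python, from station import manip, cams, order gives the robot as it stands. The module is installed in compiled form; this text tells all that it offers.
- The arm moves only by the tool drive_tool, never from a script. Its arguments are lists of equal length, an entry for each row: "linear": the shift along the tool's x, y, z in mm, a list of three; "rot": the turn, a rotation vector about the tool's x, y, z in degrees, a list of three; "hand": the finger opening in mm, from 0 to 85.4. A call has 1 to 20 rows; each row shifts and turns the pose as measured when the row begins, along the tool's axes as they then stand; what a row does not reach is not made up. A row lasts 1/12 s, in which the tool goes at most 41.7 mm and 7.16 degrees, less where a joint would pass 70% of its speed; a pose out of reach is approached as far as the arm can. A call with a gripper value outside its range is refused whole. The fingers move at their own pace and stop on an object; "force" is the grip in N (left out, the last holds). Time passes only in rows, so rows that do not move let the fingers close. It gives the time, the measured TCP pose, the force and the opening at its end, in the units of the state.
- manip.sense(): the state, without advancing time (a new reading comes with each control period).
- cams.snapshot(name): name is "scene" or "top" or "wrist"; returns the picture (420x560x3 uint8, red, green, blue); there is no depth.
- cams.camera_model(name): a dict with "vfov" (degrees; the focal length in pixels is half the picture's height over the tangent of half this angle, whatever the lens; pixels are square), "cx", "cy" (the principal point, pixels), "rvec" (rotation vector, rad) and "tvec" (3), from world to camera coordinates, as OpenCV has them. Camera axes: x right, y down, z forward; pixel columns grow to the right and rows downward; lengths in m; the calibration is good to about 2 mm. A picture is of the moment at which its call begins: read the wrist's pose just before it. camera_model takes no time and is no camera call; for the wrist camera it gives the pose at the moment of the call.
- order.sign_off(): hands the job in, once; it reports no verdict.
Trained networks look in the newest picture that a camera, given by its name, has taken for a name from the list of things; names that differ only in an ending like _2 or _b are one class to them, and where a whole thing is asked for, a point or a joint stands for the part that bears it (a point fixed in the world has none). Each returns a list of dicts, best first, with "score" (0 to 1); they miss things now and then, are a little off and sometimes report something else, mostly with a low value. They report only what shows in the picture. A call takes as long as a camera call. They do not tell look-alikes from the thing itself.
- cams.regions_of(label, camera): "pixels" (420x560 bool, what is visible of it) and "rect" ([left, top, right, bottom] in pixels, round what is visible of it).
- cams.spot_point(label, camera): "at" ([column, row] in pixels: a listed point, or the origin of a listed thing).
The state is a dict: "t": time; "q": joint angles; "qd": joint speeds; "tau": joint torques, N m; "tcp_pos": TCP position; "tool_rot": TCP orientation; "force": force on the tool from outside, world axes, zero at the start; "ft_torque": the same for the moment, N m; "finger_gap": opening from 0.0 (shut) to 1.0 (fully open).
Only numpy, scipy, OpenCV 4.12 (cv2) and the standard library are available. Lean on these libraries where they do the work, as an engineer would, in place of code of your own. Each camera call takes 0.05 s, during which the arm holds its last target. There are 200 camera calls.

## Working session

There is one attempt and no reset: what is moved stays moved. The work goes in short steps, Python scripts to look and compute and a tool call to move; the robot and the scene stay as the last step left them, time stands still between calls to the robot, and variables do not carry over. Pictures are saved under pics/ and viewed, about 8 in all and at most 12, crops included, and the job is handed in when it is done.

Besides the shell and the picture viewer there is one more tool, called by a JSON object that holds its "api" and its "payload", one argument or row to a line. drive_tool: Moves the arm, as the interface text tells. Its arguments: {"type":"object","properties":{"linear":{"type":"array","items":{"type":"array","items":{"type":"number"}}},"rot":{"type":"array","items":{"type":"array","items":{"type":"number"}}},"hand":{"type":"array","items":{"type":"number"}},"force":{"type":"number"}},"required":["linear","rot","hand"]}

```bash
mkdir -p pics; cat > h.py <<'E'
import numpy as np, cv2
from station import manip, cams, order
from scipy.spatial.transform import Rotation as R
def cam(n):
    m=cams.camera_model(n); f=210/np.tan(np.radians(m["vfov"])/2)
    K=np.array([[f,0,m["cx"]],[0,f,m["cy"]],[0,0,1]]); 
    return K,R.from_rotvec(np.ravel(m["rvec"])).as_matrix(),np.ravel(m["tvec"]),m
def back(n,uv,z):
    K,r,t,_=cam(n); d=r.T@np.linalg.inv(K)@[uv[0],uv[1],1]; c=-r.T@t
    return c+d*(z-c[2])/d[2]
def proj(n,p):
    K,r,t,_=cam(n); q=K@(r@np.asarray(p)+t); return q[:2]/q[2]
def snap(n,f=None):
    im=cams.snapshot(n)
    if f: cv2.imwrite("pics/"+f,im[:,:,::-1])
    return im
E
python3 - <<'E'
from h import *
a=snap("scene");b=snap("top")
cv2.imwrite("pics/1.png",a[:,:,::-1]);cv2.imwrite("pics/2.png",b[:,:,::-1])
print(cam("top")[3],cam("scene")[3],manip.tip_reach,manip.sense())
Z=dict(nest=.018,knob_axis=.018,crank_grip=.075,keeper_tip=.047)
for l in ["carved_hand","carved_head","fixture","nest","knob_axis","crank_grip","keeper_tip"]:
  for c in ["top","scene"]:
    for d in cams.spot_point(l,c)[:4]:
        print(l,c,round(d["score"],2),np.round(d["at"]),back(c,d["at"],Z.get(l,0)).round(3))
E
```

```text
{'vfov': 47.61006070663184, 'cx': 279.19442691083316, 'cy': 214.22477907449579, 'rvec': array([ 2.17331863, -2.16215839,  0.11913133]), 'tvec': array([-0.09961206,  0.53312515,  1.65868674])} {'vfov': 45.069667123158226, 'cx': 273.6267569714988, 'cy': 209.6803710612331, 'rvec': array([ 1.81117333,  1.47917907, -0.71078463]), 'tvec': array([ 0.0154171 , -0.27801415,  2.08893546])} 0.0726 {'t': 0.1, 'q': array([ 1.07547809e+00,  5.28377133e-01,  1.43377984e+00,  8.51358453e-07,
        1.18139704e+00, -1.78498014e-01]), 'qd': array([-1.33412031e-03, -1.49404961e-03, -2.40145983e-03, -6.95464324e-05,
       -1.42525532e-03,  1.41042618e-03]), 'tau': array([-1.25727606e-04, -4.43304312e+01, -1.78585517e+01, -2.65087947e-04,
        3.89688037e-03,  1.71320204e-05]), 'tcp_pos': array([0.19444347, 0.59345258, 0.30302711]), 'tool_rot': array([ 1.57748511e-01,  9.87478833e-01, -9.25413843e-04, -3.24554322e-04]), 'force': array([ 0.0307874 , -0.78174957,  1.59089828]), 'ft_torque': array([ 0.03418439, -0.01122671, -0.00331242]), 'finger_gap': 1.0038447424934442}
carved_hand top 0.9 [350. 240.
[... 568 characters left out ...]
[0.541 0.081 0.   ]
fixture scene 0.67 [331. 222.] [0.541 0.067 0.   ]
nest top 0.83 [245. 217.] [0.523 0.023 0.018]
nest scene 0.94 [317. 215.] [0.519 0.024 0.018]
knob_axis top 0.97 [220. 211.] [0.545 0.114 0.018]
knob_axis top 0.64 [274. 262.] [ 0.367 -0.081  0.018]
knob_axis scene 0.95 [346. 214.] [0.531 0.121 0.018]
crank_grip top 0.6 [202. 230.] [0.474 0.166 0.075]
crank_grip top 0.37 [273. 261.] [ 0.369 -0.078  0.075]
crank_grip scene 0.62 [350. 186.] [0.455 0.155 0.075]
keeper_tip top 0.98 [223. 199.] [0.586 0.1   0.047]
keeper_tip top 0.72 [319. 187.] [ 0.63  -0.238  0.047]
keeper_tip scene 0.65 [344. 218.] [0.585 0.091 0.047]
keeper_tip scene 0.33 [155. 237.] [ 0.56  -0.502  0.047]
```

View pics/1.png

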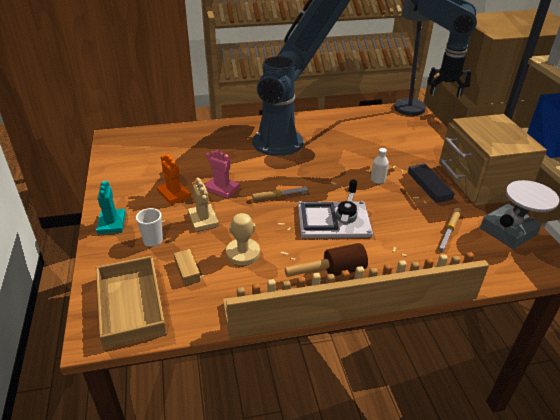

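View pics/2.png

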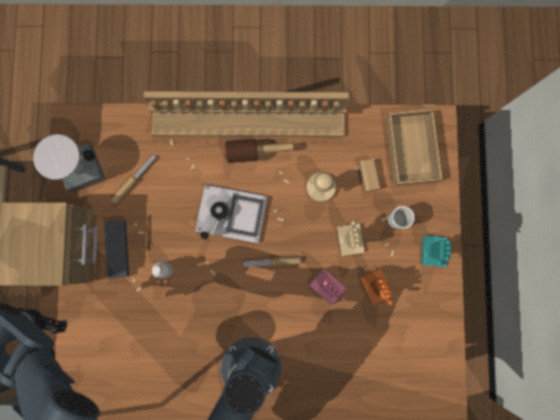

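The top view shows these candidates:
- Pale hand at (350,240), the one I want.
- Pink (326,287), orange (376,287) and turquoise (436,251) look-alikes.
- The head at (321,187).

The fixture is at (230,213). I'll move over the fixture, and from there on to the pale hand.

{"api": "drive_tool", "payload": {
  "linear": [
    [-30,-25,0],
    [-30,-25,0],
    [-30,-25,0],
    [-30,-25,0],
    [-30,-25,0],
    [-30,-25,0],
    [-30,-25,0],
    [-30,-25,0],
    [-30,-25,0],
    [-30,-25,0],
    [-30,-25,0],
    [-30,-25,0],
    [-30,-25,0],
    [-30,-25,0],
    [-20,-20,0],
    [0,0,0]
  ],
  "rot": [
    [0,0,0],
    [0,0,0],
    [0,0,0],
    [0,0,0],
    [0,0,0],
    [0,0,0],
    [0,0,0],
    [0,0,0],
    [0,0,0],
    [0,0,0],
    [0,0,0],
    [0,0,0],
    [0,0,0],
    [0,0,0],
    [0,0,0],
    [0,0,0]
  ],
  "hand": [85,85,85,85,85,85,85,85,85,85,85,85,85,85,85,85]
}}

```text
t: 2.13
tcp_pos: [0.5149, 0.0878, 0.305]
tool_rot: [0.153, 0.988, 0.005, 0.007]
force: [0.6, 0.9, -0.2]
finger_gap: 0.999
```

```bash
cat > look.py <<'E'
from h import *
import sys
def run(f,ls):
    s=manip.sense(); print(s["t"],s["tcp_pos"].round(4),s["tool_rot"].round(4),s["q"].round(2),s["force"].round(1),s["finger_gap"])
    snap("wrist",f); K,r,t,m=cam("wrist"); print("campos",(-r.T@t).round(3),"fwd",r[2].round(3),"f",K[0,0])
    Z=dict(nest=.018,knob_axis=.018,crank_grip=.075,keeper_tip=.047)
    for l in ls:
        for d in cams.spot_point(l,"wrist")[:3]: print(l,round(d["score"],2),np.round(d["at"],1),back("wrist",d["at"],Z.get(l,0)).round(4))
run(sys.argv[1],sys.argv[2:])
E
python3 look.py 3.png nest knob_axis crank_grip keeper_tip fixture
```

```text
2.1333 [0.5149 0.0878 0.305 ] [0.1532 0.9882 0.0053 0.0073] [-0.05  0.38  1.7   0.01  1.05 -1.32] [ 0.6  0.9 -0.2] 0.9990393513947792
campos [0.442 0.112 0.374] fwd [ 0.292 -0.08  -0.953] f 290.9399721499941
nest 0.82 [233.7 206.4] [0.5289 0.0284 0.018 ]
knob_axis 0.74 [305.6 194.1] [0.5397 0.1217 0.018 ]
knob_axis 0.61 [ 91.9 318.2] [ 0.6242 -0.2224  0.018 ]
crank_grip 0.61 [331.1 110.9] [0.4497 0.168  0.075 ]
keeper_tip 0.63 [297.2 249.4] [0.5954 0.0934 0.047 ]
fixture 0.57 [271.7 192.6] [0.5286 0.0813 0.    ]
```

View pics/3.png

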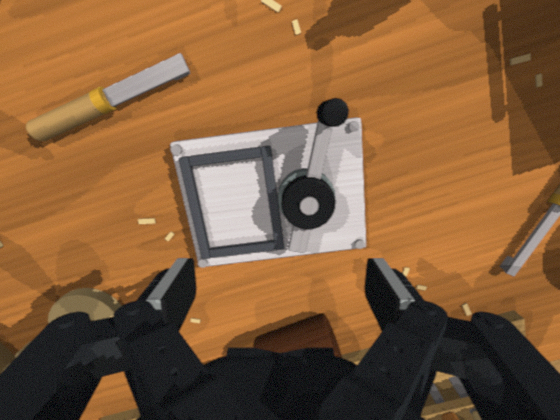

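The wrist view shows the board's corners at about (173,142), (359,120), (366,247) and (200,265). The crank grip is at (333,111). Next I'll fit the board outline for an exact fixture pose.

```bash
cat > fit.py <<'E'
from h import *
from scipy.optimize import minimize
# fixture pose by maximising image gradient along projected outlines
im=cv2.imread("pics/3.png"); g=cv2.GaussianBlur(im,(0,0),1.2).astype(float)
G=np.sqrt(sum(cv2.Sobel(g[:,:,k],cv2.CV_64F,1,0)**2+cv2.Sobel(g[:,:,k],cv2.CV_64F,0,1)**2 for k in range(3)))
G=np.minimum(G,250)
def rect(cx,cy,w,h,z,n=120):
    c=np.array([[-1,-1],[1,-1],[1,1],[-1,1],[-1,-1]])*[w/2,h/2]+[cx,cy]
    p=np.vstack([np.linspace(c[i],c[i+1],n) for i in range(4)]); return np.c_[p,np.full(len(p),z)]
def score(M,x,sgn=-1):
    K,r,t,_=C; c,s=np.cos(x[2]),np.sin(x[2]); tot=0
    for P in M:
        W=np.c_[P[:,:2]@np.array([[c,s],[-s,c]])+x[:2],P[:,2]]
        q=(W@r.T+t)@K.T; q=(q[:,:2]/q[:,2:]).astype(np.float32)
        tot+=cv2.remap(G,q[None,:,0],q[None,:,1],cv2.INTER_LINEAR).mean()
    return sgn*tot
C=cam("wrist")
board=[rect(0,0,.17,.23,.018)]; fence=[rect(0,-.05,.134,.110,.030),rect(0,-.05,.110,.086,.030)]
for M in (board,fence,board+fence):
    best=None
    for x0 in [(a,b,y) for a in (.53,.54) for b in (.065,.072,.08) for y in (-.27,-.2,-.13)]:
        o=minimize(lambda x:score(M,x),x0,method="Nelder-Mead",options=dict(initial_simplex=np.array(x0)+np.array([[0,0,0],[.006,0,0],[0,.006,0],[0,0,.04]])))
        if best is None or o.fun<best.fun: best=o
    x=best.x; y=np.array([-np.sin(x[2]),np.cos(x[2])])
    print(x.round(4),np.degrees(x[2]).round(2),best.fun,"nest",(x[:2]-.05*y).round(4),"knob",(x[:2]+.04*y).round(4))
for P in board+fence:
    c,s=np.cos(x[2]),np.sin(x[2]); W=np.c_[P[:,:2]@np.array([[c,s],[-s,c]])+x[:2],P[:,2]]
    for w in W[::4]:
        u=proj("wrist",w); cv2.circle(im,tuple(int(v*16) for v in u),10,(0,255,0),-1,shift=4)
cv2.imwrite("pics/4.png",cv2.resize(im[90:290,150:400],None,fx=3,fy=3))
E
python3 fit.py
```

```text
[ 0.5311  0.0834 -0.1745] -10.0 -227.92374240187257 nest [0.5224 0.0342] knob [0.538  0.1228]
[ 0.5327  0.0841 -0.1711] -9.8 -363.18627062064263 nest [0.5242 0.0348] knob [0.5395 0.1235]
[ 0.5322  0.0838 -0.1685] -9.65 -572.8084783128662 nest [0.5238 0.0345] knob [0.5389 0.1232]
```

View pics/4.png

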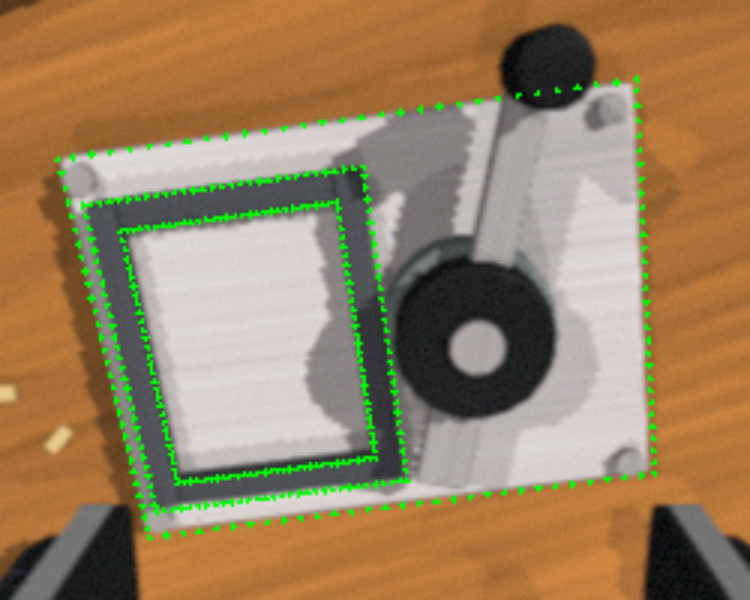

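{"api": "drive_tool", "payload": {
  "linear": [
    [-5,-37,0],
    [-5,-37,0],
    [-5,-37,0],
    [-5,-37,0],
    [-5,-37,0],
    [-5,-37,0],
    [-5,-37,0],
    [-5,-37,0],
    [-5,-37,0],
    [-5,-37,0],
    [-5,-37,0],
    [0,0,0]
  ],
  "rot": [
    [0,0,0],
    [0,0,0],
    [0,0,0],
    [0,0,0],
    [0,0,0],
    [0,0,0],
    [0,0,0],
    [0,0,0],
    [0,0,0],
    [0,0,0],
    [0,0,0],
    [0,0,0]
  ],
  "hand": [85,85,85,85,85,85,85,85,85,85,85,85]
}}

```text
t: 3.43
tcp_pos: [0.4476, -0.3088, 0.3003]
tool_rot: [0.129, 0.992, 0.006, 0.007]
force: [0.1, -0.2, 0.1]
finger_gap: 0.992
```

```bash
python3 look.py 5.png carved_hand
```

```text
3.4333 [ 0.4476 -0.3088  0.3003] [0.1291 0.9916 0.0064 0.0067] [-0.82  0.42  1.64  0.02  1.07 -2.14] [ 0.1 -0.2  0.1] 0.9920080407277766
campos [ 0.374 -0.287  0.369] fwd [ 0.295 -0.06  -0.953] f 290.9399721499941
carved_hand 0.72 [275.9  25.6] [ 0.2819 -0.2578  0.    ]
carved_hand 0.64 [ 21.4 211.7] [ 0.4053 -0.636   0.    ]
carved_hand 0.61 [129.7  63.6] [ 0.277 -0.429  0.   ]
```

View pics/5.png

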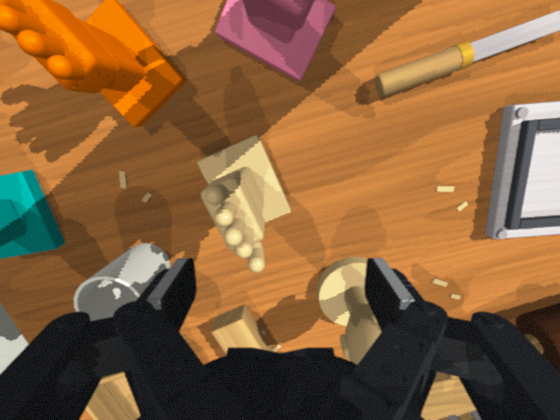

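The pale hand is clear at (240,190), with its foot corners at (198,160), (258,137) and (291,211). It's the bare wood one, and the orange, pink and turquoise hands stand apart from it. The fixture overlay matched the board and fence edges.

```bash
cat > fith.py <<'E'
import re
src=open("fit.py").read().split("C=cam")[0].replace("pics/3.png","pics/5.png"); exec(src)
C=cam("wrist")
c=[back("wrist",p,.02) for p in [(198,160),(258,137),(291,211)]]
print(np.round(c,4), [np.linalg.norm(c[i+1]-c[i]).round(4) for i in (0,1)])
ctr=(c[0]+c[2])/2; yaw=np.arctan2(*(c[2]-c[1])[1::-1]); print("guess",ctr,np.degrees(yaw))
def U(n=150):  # visible three sides: corners order c0,c1,c2, plus part of c2->c3
    L=np.array([[-.052,.04],[-.052,-.04],[.052,-.04]]); L2=L*[1,-1]
    return L,L2
best=None
for s in (1,-1):
    L=np.array([[-.052,.04],[-.052,-.04],[.052,-.04],[.052,-.01]])*[1,s]
    P=np.vstack([np.linspace(L[i],L[i+1],150)[:int(150*k)] for i,k in ((0,1),(1,1),(2,.9))]); P=np.c_[P,np.full(len(P),.02)]
    x0=np.array([ctr[0],ctr[1],yaw])
    o=minimize(lambda x:score([P],x),x0,method="Nelder-Mead",options=dict(initial_simplex=x0+np.array([[0,0,0],[.004,0,0],[0,.004,0],[0,0,.04]])))
    print(s,o.fun,o.x.round(4),np.degrees(o.x[2]))
    if best is None or o.fun<best[0]: best=(o.fun,o.x)
x=best[1]; s=manip.sense(); r=R.from_quat(s["tool_rot"])
print("tool x,y,z axes",r.as_matrix().T.round(3)); 
K=rect(0,0,.104,.08,.02); cc,ss=np.cos(x[2]),np.sin(x[2])
for P,col in ((K,(0,255,0)),(rect(0,0,.064,.036,.13),(255,0,0))):
  for w in np.c_[P[:,:2]@np.array([[cc,ss],[-ss,cc]])+x[:2],P[:,2]][::4]:
    cv2.circle(im,tuple(int(v*16) for v in proj("wrist",w)),10,col,-1,shift=4)
cv2.imwrite("pics/6.png",cv2.resize(im[110:290,150:350],None,fx=3,fy=3))
E
python3 fith.py
```

```text
[[ 0.399  -0.3851  0.02  ]
 [ 0.3916 -0.3089  0.02  ]
 [ 0.4897 -0.2938  0.02  ]] [np.float64(0.0766), np.float64(0.0992)]
guess [ 0.4443729  -0.33944369  0.02      ] 8.768805000870762
1 -138.22355854506523 [ 0.4454 -0.3405  0.1519] 8.705129371191424
-1 -225.36638324793512 [ 0.4452 -0.3413  0.1548] 8.871276360534651
tool x,y,z axes [[-0.967  0.254 -0.007]
 [ 0.254  0.967  0.02 ]
 [ 0.012  0.018 -1.   ]]
```

View pics/6.png

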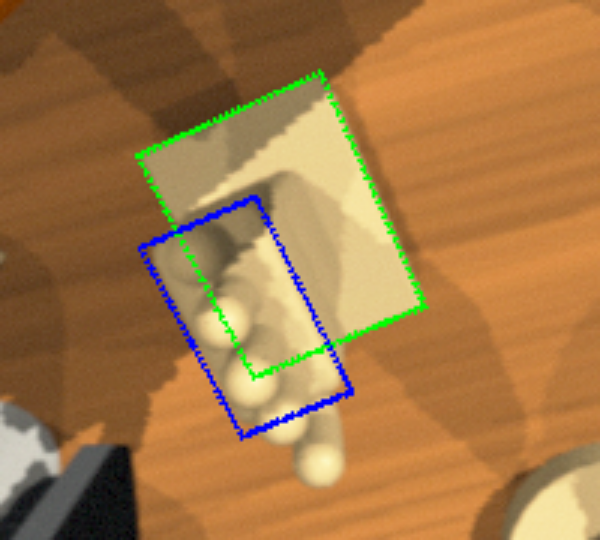

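{"api": "drive_tool", "payload": {
  "linear": [
    [-1.5,-8,0],
    [-1.5,-8,0],
    [-1.5,-8,0],
    [-1.5,-8,0],
    [0,0,0],
    [0,0,0]
  ],
  "rot": [
    [0.3,0.1,-6],
    [0.3,0.1,-6],
    [0.3,0.1,-6],
    [0.3,0.1,-5.6],
    [0,0,0],
    [0,0,0]
  ],
  "hand": [85,85,85,85,85,85]
}}

```text
t: 4.03
tcp_pos: [0.4519, -0.3202, 0.2986]
tool_rot: [-0.094, 0.996, 0.003, -0.0]
force: [0.6, -0.1, -0.5]
finger_gap: 0.997
```

```bash
cat > plan.py <<'E'
from h import *
import sys
# target x y z, tool-y world angle (deg): remaining rotation vector and shift, both in present tool axes
x,y,z,a=map(float,sys.argv[1:5]); s=manip.sense(); r=R.from_quat(s["tool_rot"])
a=np.radians(a); yt=np.array([np.cos(a),np.sin(a),0]); zt=np.array([0,0,-1.]); T=R.from_matrix(np.c_[np.cross(yt,zt),yt,zt])
d=np.array([x,y,z])-s["tcp_pos"]
print("t",s["t"],"tcp",s["tcp_pos"].round(4),"q6",s["q"][5].round(2),"F",s["force"].round(1),"gap",s["finger_gap"].round(3))
print("rot",np.degrees((r.inv()*T).as_rotvec()).round(2),"shift now-axes",(1e3*r.inv().apply(d)).round(1),"shift after-rot axes",(1e3*T.inv().apply(d)).round(1))
E
python3 plan.py .4452 -.3413 .167 98.87
```

```text
Traceback (most recent call last):
  File "plan.py", line 7, in <module>
    print("t",s["t"],"tcp",s["tcp_pos"].round(4),"q6",s["q"][5].round(2),"F",s["force"].round(1),"gap",s["finger_gap"].round(3))
                                                                                                       ^^^^^^^^^^^^^^^^^^^^^
AttributeError: 'float' object has no attribute 'round'
```

```bash
sed -i 's/s\["finger_gap"\].round(3)/s["finger_gap"]/' plan.py; python3 plan.py .4452 -.3413 .167 98.87
```

```text
t 4.0333 tcp [ 0.4519 -0.3202  0.2986] q6 -2.58 F [ 0.6 -0.1 -0.5] gap 0.9967818145630779
rot [0.38 0.01 1.89] shift now-axes [ 10.6 -20.3 131.5] shift after-rot axes [  9.9 -19.8 131.6]
```

{"api": "drive_tool", "payload": {
  "linear": [
    [4,-8,0],
    [4,-8,0],
    [2,-4,0],
    [0,0,15],
    [0,0,20],
    [0,0,20],
    [0,0,10],
    [0,0,0]
  ],
  "rot": [
    [0.2,0,1],
    [0.2,0,0.9],
    [0,0,0],
    [0,0,0],
    [0,0,0],
    [0,0,0],
    [0,0,0],
    [0,0,0]
  ],
  "hand": [85,85,85,85,85,85,85,85]
}}

```text
t: 4.7
tcp_pos: [0.4456, -0.3412, 0.2336]
tool_rot: [-0.073, 0.997, -0.002, 0.001]
force: [-0.1, -0.3, -0.1]
finger_gap: 0.993
```

```bash
python3 plan.py .4452 -.3413 .167 98.87
```

```text
t 4.7 tcp [ 0.4456 -0.3412  0.2336] q6 -2.57 F [-0.1 -0.3 -0.1] gap 0.9930231361525759
rot [-0.23  0.14 -0.52] shift now-axes [ 0.5  0.2 66.6] shift after-rot axes [ 0.4 -0.  66.6]
```

{"api": "drive_tool", "payload": {
  "linear": [
    [0,0,16],
    [0,0,18],
    [0,0,18],
    [0,0,12],
    [0,0,2],
    [0,0,0],
    [0,0,0],
    [0,0,0],
    [0,0,0],
    [0,0,0],
    [0,0,0],
    [0,0,0],
    [0,0,0]
  ],
  "rot": [
    [-0.2,0.1,-0.5],
    [0,0,0],
    [0,0,0],
    [0,0,0],
    [0,0,0],
    [0,0,0],
    [0,0,0],
    [0,0,0],
    [0,0,0],
    [0,0,0],
    [0,0,0],
    [0,0,0],
    [0,0,0]
  ],
  "hand": [85,85,85,85,85,85,30,30,30,30,30,30,30],
  "force": 60
}}

```text
t: 5.78
tcp_pos: [0.4485, -0.3469, 0.1737]
tool_rot: [-0.075, 0.997, -0.006, 0.005]
force: [0.3, 0.1, -3.4]
finger_gap: 0.407
```

```bash
python3 plan.py .4452 -.3413 .167 98.87
```

```text
t 5.7833 tcp [ 0.4485 -0.3469  0.1737] q6 -2.58 F [ 0.3  0.1 -3.4] gap 0.4074900473919225
rot [-0.74  0.48 -0.28] shift now-axes [2.5 6.1 6.6] shift after-rot axes [2.4 6.  6.7]
```

{"api": "drive_tool", "payload": {
  "linear": [
    [0,0,-10],
    [0,0,-20],
    [0,0,-30],
    [0,0,-30],
    [0,0,-30],
    [0,0,-5],
    [0,0,0]
  ],
  "rot": [
    [0,0,0],
    [0,0,0],
    [0,0,0],
    [0,0,0],
    [0,0,0],
    [0,0,0],
    [0,0,0]
  ],
  "hand": [30,30,30,30,30,30,30],
  "force": 60
}}

```text
t: 6.37
tcp_pos: [0.445, -0.3425, 0.3024]
tool_rot: [-0.075, 0.997, -0.001, 0.001]
force: [-0.2, 0.6, -4.4]
finger_gap: 0.417
```

```bash
python3 plan.py .5235 .0345 .30 80.3; python3 look.py 7.png carved_hand
```

```text
t 6.3667 tcp [ 0.445  -0.3425  0.3024] q6 -2.58 F [-0.2  0.6 -4.4] gap 0.41677225590068856
rot [-0.06  0.09 18.3 ] shift now-axes [-134.   361.1    2.1] shift after-rot axes [-13.9 384.9   2.4]
6.3667 [ 0.445  -0.3425  0.3024] [-7.490e-02  9.972e-01 -6.000e-04  8.000e-04] [-0.86  0.44  1.6   0.    1.1  -2.58] [-0.2  0.6 -4.4] 0.41677225590068856
campos [ 0.371 -0.353  0.372] fwd [ 0.291  0.042 -0.956] f 290.9399721499941
carved_hand 0.72 [219.2  21.2] [ 0.2785 -0.4353  0.    ]
carved_hand 0.66 [278.  200.4] [ 0.4735 -0.34    0.    ]
carved_hand 0.65 [ 36.4 107.9] [ 0.4026 -0.6449  0.    ]
```

View pics/7.png

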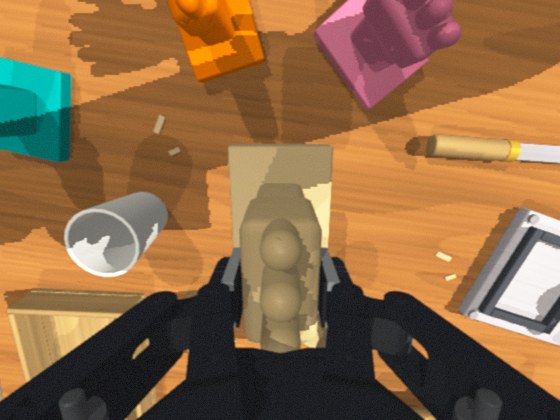

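The hand is held square in the jaws, with its foot's far edge running from (229,146) to (332,146). I'll work out the foot's offset in the tool frame.

```bash
python3 - <<'E'
from h import *
im=cv2.imread("pics/7.png"); 
g=cv2.GaussianBlur(im,(0,0),1).astype(float).sum(2)
# subpixel edges: top edge per column, left/right edges per row
gx=cv2.Sobel(g,cv2.CV_64F,1,0); gy=cv2.Sobel(g,cv2.CV_64F,0,1)
top=[(c,138+np.abs(gy[138:154,c]).argmax()) for c in range(238,326,6)]
lef=[(222+np.abs(gx[r,222:238]).argmax(),r) for r in range(152,240,6)]
rig=[(324+np.abs(gx[r,324:342]).argmax(),r) for r in range(152,240,6)]
print(top,lef,rig)
s=manip.sense(); Rm=R.from_quat(s["tool_rot"])
for z in (.1437,.1487):
    for n,e in (("top",top),("left",lef),("right",rig)):
        P=np.array([Rm.inv().apply(back("wrist",p,z)-s["tcp_pos"]) for p in e])*1e3
        print(z,n,"median",np.median(P,0).round(1),"first",P[0].round(1),"last",P[-1].round(1))
E
```

```text
[(238, np.int64(146)), (244, np.int64(146)), (250, np.int64(146)), (256, np.int64(146)), (262, np.int64(146)), (268, np.int64(145)), (274, np.int64(145)), (280, np.int64(145)), (286, np.int64(144)), (292, np.int64(144)), (298, np.int64(144)), (304, np.int64(145)), (310, np.int64(141)), (316, np.int64(139)), (322, np.int64(138))] [(np.int64(228), 152), (np.int64(228), 158), (np.int64(227), 164), (np.int64(229), 170), (np.int64(229), 176), (np.int64(231), 182), (np.int64(231), 188), (np.int64(231), 194), (np.int64(230), 200), (np.int64(232), 206), (np.int64(232), 212), (np.int64(232), 218), (np.int64(233), 224), (np.int64(233), 230), (np.int64(233), 236)] [(np.int64(333), 152), (np.int64(333), 158), (np.int64(332), 164), (np.int64(333), 170), (np.int64(332), 176), (np.int64(331), 182), (np.int64(331), 188), (np.int64(330), 194), (np.int64(330), 200), (np.int64(330), 206), (np.int64(330), 212), (np.int64(329), 218), (np.int64(329), 224), (np.int64(328), 230), (np.int64(328), 236)]
0.1437 top median [ 55.3   0.5 157. ] first [ 54.6 -31.6 157. ] last [ 60.5  32.4 157. ]
0.1437 left median [ 16.7 -38.9 157. ] first [ 50.  -39.5 157. ] last [-19.7 -38.9 157. ]
0.1437 right median [ 16.7  41.2 157.1] first [ 50.   41.3 157.1] last [-19.6  40.8 157.1]
0.1487 top median [ 55.7   0.5 152. ] first [ 55.  -30.9 152. ] last [ 60.8  31.7 152. ]
0.1487 left median [ 18. -38. 152.] first [ 50.6 -38.6 152. ] last [-17.6 -38.  152. ]
0.1487 right median [ 18.   40.3 152.1] first [ 50.6  40.4 152.1] last [-17.6  40.  152.1]
```

{"api": "drive_tool", "payload": {
  "linear": [
    [0,0,0],
    [0,0,0],
    [0,0,0],
    [-1,20,0],
    [-1,30,0],
    [-2,35,0],
    [-2,35,0],
    [-2,35,0],
    [-2,35,0],
    [-2,35,0],
    [-2,35,0],
    [-2,35,0],
    [-1,35,0],
    [0,30,0],
    [0,20,0],
    [0,0,0],
    [0,0,0]
  ],
  "rot": [
    [0,0,6],
    [0,0,6],
    [0,0,6],
    [0,0,0],
    [0,0,0],
    [0,0,0],
    [0,0,0],
    [0,0,0],
    [0,0,0],
    [0,0,0],
    [0,0,0],
    [0,0,0],
    [0,0,0],
    [0,0,0],
    [0,0,0],
    [0,0,0],
    [0,0,0]
  ],
  "hand": [30,30,30,30,30,30,30,30,30,30,30,30,30,30,30,30,30]
}}

```text
t: 7.88
tcp_pos: [0.5196, 0.0495, 0.2688]
tool_rot: [0.094, 0.995, 0.013, -0.031]
force: [-0.7, -0.4, -3.2]
finger_gap: 0.411
```

```bash
python3 plan.py .5263 .0329 .23 80.3
```

```text
t 7.8833 tcp [0.5196 0.0495 0.2688] q6 -1.53 F [-0.7 -0.4 -3.2] gap 0.41058539940792094
rot [ 1.15 -3.69 -1.08] shift now-axes [-12.2 -15.8  37.8] shift after-rot axes [ -9.4 -15.2  38.8]
```

{"api": "drive_tool", "payload": {
  "linear": [
    [-4,-6,3],
    [-4,-6,3],
    [-2,-3,3],
    [0,0,0],
    [0,0,0]
  ],
  "rot": [
    [0.4,-1.3,-0.4],
    [0.4,-1.2,-0.4],
    [0.4,-1.2,-0.3],
    [0,0,0],
    [0,0,0]
  ],
  "hand": [30,30,30,30,30]
}}

```text
t: 8.3
tcp_pos: [0.5224, 0.0301, 0.252]
tool_rot: [0.085, 0.996, -0.001, -0.007]
force: [-0.1, -0.5, -3.1]
finger_gap: 0.415
```

```bash
python3 plan.py .5263 .0329 .22 80.3
```

```text
t 8.3 tcp [0.5224 0.0301 0.252 ] q6 -1.55 F [-0.1 -0.5 -3.1] gap 0.41470152037723884
rot [-0.2  -0.74 -0.02] shift now-axes [-3.8  3.5 31.9] shift after-rot axes [-3.4  3.4 32. ]
```

{"api": "drive_tool", "payload": {
  "linear": [
    [-2,2,8],
    [-1,1,8],
    [0,0,8],
    [0,0,4],
    [0,0,0],
    [0,0,0]
  ],
  "rot": [
    [-0.1,-0.4,0],
    [-0.1,-0.3,0],
    [0,0,0],
    [0,0,0],
    [0,0,0],
    [0,0,0]
  ],
  "hand": [30,30,30,30,30,30]
}}

```text
t: 8.8
tcp_pos: [0.5244, 0.0302, 0.2203]
tool_rot: [0.087, 0.996, 0.0, -0.004]
force: [0.4, -1.2, -2.6]
finger_gap: 0.409
```

```bash
python3 plan.py .5263 .0329 .1917 80.3; python3 look.py 8.png
```

```text
t 8.8 tcp [0.5244 0.0302 0.2203] q6 -1.55 F [ 0.4 -1.2 -2.6] gap 0.4092972164937063
rot [ 0.01 -0.4  -0.28] shift now-axes [-1.6  3.  28.6] shift after-rot axes [-1.4  2.9 28.6]
8.8 [0.5244 0.0302 0.2203] [ 8.700e-02  9.962e-01  4.000e-04 -3.500e-03] [-0.16  0.52  1.76  0.    0.87 -1.55] [ 0.4 -1.2 -2.6] 0.4092972164937063
campos [0.451 0.044 0.29 ] fwd [ 0.281 -0.05  -0.958] f 290.9399721499941
```

View pics/8.png

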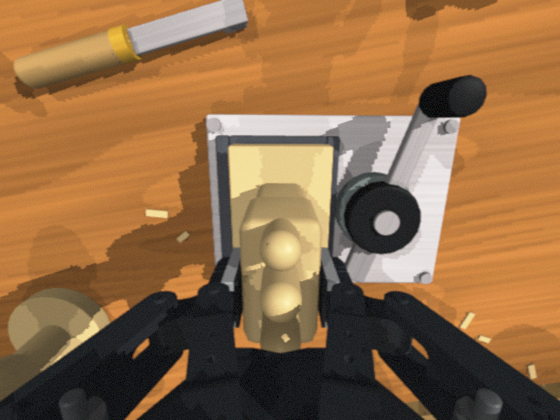

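The foot hangs over the nest with its far edge at row 145 and its sides at columns 229 and 333. The outer edges of the fence are at columns 217 and 339. I'll refit the fixture in this picture.

```bash
cat > fit2.py <<'E'
exec(open("fit.py").read().split("C=cam")[0].replace("pics/3.png","pics/8.png")); C=cam("wrist")
def seg(a,b,z,n=120): return np.c_[np.linspace(a,b,n),np.full(n,z)]
B=[seg((-.085,-.115),(-.085,.115),.018),seg((-.085,.115),(.085,.115),.018),seg((-.085,-.115),(-.0,-.115),.018)]
F=[seg((-.067,-.105),(-.067,.005),.030),seg((-.067,-.105),(.02,-.105),.030)]
for N,M in (("board",B),("fence",F),("both",B+F)):
    best=None
    for x0 in [(a,b,y) for a in (.527,.533,.539) for b in (.078,.084,.09) for y in (-.2,-.17,-.14)]:
        o=minimize(lambda x:score(M,x),x0,method="Nelder-Mead",options=dict(initial_simplex=np.array(x0)+np.array([[0,0,0],[.004,0,0],[0,.004,0],[0,0,.02]])))
        if best is None or o.fun<best.fun: best=o
    x=best.x; y=np.array([-np.sin(x[2]),np.cos(x[2])]); print(N,x.round(4),np.degrees(x[2]).round(2),round(best.fun),"nest",(x[:2]-.05*y).round(4),"knob",(x[:2]+.04*y).round(4))
x=minimize(lambda x:score(B+F,x),(.533,.084,-.17),method="Nelder-Mead").x
H=[seg((-.052,-.04),(-.052,.04),0),seg((-.052,-.04),(.0,-.04),0),seg((-.052,.04),(.0,.04),0)]
b=None
for z0 in (.060,.064,.068):
  for x0 in [(.5235,.0345,-.17),(.5235,.030,-.17),(.5215,.034,-.17),(.519,.032,-.17)]:
    f=lambda v:score([h+[0,0,v[3]] for h in H],v)
    v0=np.r_[x0,z0]; o=minimize(f,v0,method="Nelder-Mead",options=dict(maxiter=800,initial_simplex=v0+np.vstack([np.zeros(4),np.diag([.003,.003,.02,.004])])))
    if b is None or o.fun<b.fun: b=o
print("hand",b.x.round(4),np.degrees(b.x[2]).round(2),b.fun)
s=manip.sense(); print("hand in tool",(1e3*R.from_quat(s["tool_rot"]).inv().apply(np.r_[b.x[:2],b.x[3]-.02]-s["tcp_pos"])).round(1))
E
python3 fit2.py
```

```text
board [ 0.538   0.0759 -0.1859] -10.65 -696 nest [0.5288 0.0268] knob [0.5454 0.1153]
fence [ 0.538   0.0768 -0.1741] -9.97 -495 nest [0.5294 0.0276] knob [0.545  0.1162]
both [ 0.538   0.076  -0.1853] -10.62 -1185 nest [0.5288 0.0269] knob [0.5454 0.1154]
hand [ 0.5202  0.0317 -0.1843  0.0665] -10.56 -749.7813592514763
hand in tool [  3.2   0.7 173.9]
```

{"api": "drive_tool", "payload": {
  "linear": [
    [-4,-1.5,0],
    [-3,-1,0],
    [-2,-1,0],
    [0,0,0],
    [0,0,0],
    [0,0,0]
  ],
  "rot": [
    [0,-0.2,0],
    [0,-0.2,0],
    [0,0,0],
    [0,0,0],
    [0,0,0],
    [0,0,0]
  ],
  "hand": [30,30,30,30,30,30]
}}

```text
t: 9.35
tcp_pos: [0.5348, 0.0246, 0.2219]
tool_rot: [0.087, 0.996, -0.0, 0.002]
force: [0.4, 1.0, -3.9]
finger_gap: 0.411
```

```bash
sed -i 's#pics/8.png")#pics/9.png")#; s/.527,.533,.539/.534,.538,.542/; s/.078,.084,.09)/.072,.076,.08)/; s/(.519,.032,-.17)/(.528,.027,-.18),(.530,.025,-.18)/' fit2.py; python3 plan.py .5330 .0254 .1917 79.9; python3 look.py 9.png; python3 fit2.py
```

```text
t 9.35 tcp [0.5348 0.0246 0.2219] q6 -1.56 F [ 0.4  1.  -3.9] gap 0.41129830988588956
rot [0.01 0.26 0.14] shift now-axes [ 2.1  0.5 30.2] shift after-rot axes [ 2.   0.5 30.2]
9.35 [0.5348 0.0246 0.2219] [ 8.680e-02  9.962e-01 -2.000e-04  2.300e-03] [-0.16  0.52  1.74  0.    0.87 -1.56] [ 0.4  1.  -3.9] 0.41129830988588956
campos [0.461 0.038 0.291] fwd [ 0.292 -0.052 -0.955] f 290.9399721499941
board [ 0.538   0.0759 -0.185 ] -10.6 -684 nest [0.5288 0.0267] knob [0.5454 0.1152]
fence [ 0.5381  0.0767 -0.1738] -9.96 -492 nest [0.5294 0.0274] knob [0.545  0.1161]
both [ 0.538   0.076  -0.1836] -10.52 -1171 nest [0.5289 0.0269] knob [0.5453 0.1154]
hand [ 0.5312  0.0255 -0.1872  0.0625] -10.73 -726.2376670049516
hand in tool [  4.5   0.2 179.4]
```

{"api": "drive_tool", "payload": {
  "linear": [
    [1,0.5,4],
    [1,0.5,4],
    [0,0,4],
    [0,0,0],
    [0,0,0]
  ],
  "rot": [
    [0,0.1,0.1],
    [0,0.1,0.1],
    [0,0,0],
    [0,0,0],
    [0,0,0]
  ],
  "hand": [30,30,30,30,30]
}}

```text
t: 9.82
tcp_pos: [0.5322, 0.0264, 0.2085]
tool_rot: [0.089, 0.996, 0.0, -0.0]
force: [-0.0, -0.5, -3.1]
finger_gap: 0.42
```

```bash
python3 plan.py .5326 .0261 .1917 79.9
```

```text
t 9.8167 tcp [0.5322 0.0264 0.2085] q6 -1.55 F [-0.  -0.5 -3.1] gap 0.41969789700906723
rot [ 0.01 -0.02 -0.06] shift now-axes [-0.4 -0.2 16.8] shift after-rot axes [-0.4 -0.2 16.8]
```

Well aligned. I'll go down gently.

{"api": "drive_tool", "payload": {
  "linear": [
    [0,0,3],
    [0,0,3],
    [0,0,3],
    [0,0,0],
    [0,0,0]
  ],
  "rot": [
    [0,0,0],
    [0,0,0],
    [0,0,0],
    [0,0,0],
    [0,0,0]
  ],
  "hand": [30,30,30,30,30]
}}

```text
t: 10.23
tcp_pos: [0.5322, 0.0264, 0.1981]
tool_rot: [0.089, 0.996, 0.0, -0.001]
force: [1.3, 0.1, -3.0]
finger_gap: 0.409
```

```bash
python3 plan.py .5326 .0261 .1917 79.9
```

```text
t 10.2333 tcp [0.5322 0.0264 0.1981] q6 -1.55 F [ 1.3  0.1 -3. ] gap 0.4091119957987281
rot [ 0.01 -0.06 -0.06] shift now-axes [-0.5 -0.3  6.4] shift after-rot axes [-0.5 -0.3  6.4]
```

{"api": "drive_tool", "payload": {
  "linear": [
    [0,0,2],
    [0,0,2],
    [0,0,2],
    [0,0,0],
    [0,0,0]
  ],
  "rot": [
    [0,0,0],
    [0,0,0],
    [0,0,0],
    [0,0,0],
    [0,0,0]
  ],
  "hand": [30,30,30,30,30]
}}

```text
t: 10.65
tcp_pos: [0.5324, 0.0264, 0.1916]
tool_rot: [0.089, 0.996, 0.0, -0.0]
force: [-1.0, -0.1, -3.5]
finger_gap: 0.407
```

```bash
python3 plan.py .5326 .0261 .1917 79.9
```

```text
t 10.65 tcp [0.5324 0.0264 0.1916] q6 -1.55 F [-1.  -0.1 -3.5] gap 0.4066429357846016
rot [ 0.01 -0.02 -0.07] shift now-axes [-0.2 -0.2 -0.1] shift after-rot axes [-0.2 -0.2 -0.1]
```

Not yet on the floor, since the force still equals the hand's weight. I'll go on down in small steps.

{"api": "drive_tool", "payload": {
  "linear": [
    [0,0,1.5],
    [0,0,1.5],
    [0,0,0],
    [0,0,0]
  ],
  "rot": [
    [0,0,0],
    [0,0,0],
    [0,0,0],
    [0,0,0]
  ],
  "hand": [30,30,30,30]
}}

```text
t: 10.98
tcp_pos: [0.5326, 0.0263, 0.1922]
tool_rot: [0.089, 0.996, -0.0, 0.001]
force: [-0.7, -0.0, -1.6]
finger_gap: 0.409
```

{"api": "drive_tool", "payload": {
  "linear": [
    [0,0,1.5],
    [0,0,1.5],
    [0,0,0],
    [0,0,0]
  ],
  "rot": [
    [0,0,0],
    [0,0,0],
    [0,0,0],
    [0,0,0]
  ],
  "hand": [30,30,30,30]
}}

```text
t: 11.32
tcp_pos: [0.5328, 0.0262, 0.1914]
tool_rot: [0.088, 0.996, -0.0, 0.002]
force: [1.4, 0.1, -3.6]
finger_gap: 0.415
```

It stopped at the expected floor height (0.1915), so I'll release it and rise.

{"api": "drive_tool", "payload": {
  "linear": [
    [0,0,0],
    [0,0,0],
    [0,0,0],
    [0,0,0],
    [0,0,0],
    [0,0,0],
    [0,0,0],
    [0,0,0],
    [0,0,-15],
    [0,0,-25],
    [0,0,-35],
    [0,0,-30],
    [0,0,0],
    [0,0,0]
  ],
  "rot": [
    [0,0,0],
    [0,0,0],
    [0,0,0],
    [0,0,0],
    [0,0,0],
    [0,0,0],
    [0,0,0],
    [0,0,0],
    [0,0,0],
    [0,0,0],
    [0,0,0],
    [0,0,0],
    [0,0,0],
    [0,0,0]
  ],
  "hand": [60,85,85,85,85,85,85,85,85,85,85,85,85,85]
}}

```text
t: 12.48
tcp_pos: [0.5326, 0.0261, 0.2985]
tool_rot: [0.089, 0.996, -0.0, -0.0]
force: [-1.3, 0.8, -0.1]
finger_gap: 0.992
```

```bash
python3 look.py 10.png crank_grip keeper_tip carved_hand; python3 - <<'E'
from h import *
k=np.array([.545,.1155]); 
for a in (0,.2,.4,.6):
    y=np.radians(-10.3); th=np.pi+y-a; print(a,(k+.1*np.array([np.cos(th),np.sin(th)])).round(3),proj("wrist",[*(k+.1*np.array([np.cos(th),np.sin(th)])),.096]).round(0))
E
```

```text
12.4833 [0.5326 0.0261 0.2985] [ 8.860e-02  9.961e-01 -1.000e-04 -2.000e-04] [-0.16  0.41  1.67 -0.    1.06 -1.55] [-1.3  0.8 -0.1] 0.9918847627828948
campos [0.46  0.04  0.368] fwd [ 0.288 -0.052 -0.956] f 290.9399721499941
crank_grip 0.73 [407.1  93.1] [0.4571 0.1612 0.075 ]
keeper_tip 0.59 [339.8 237.5] [0.6025 0.0859 0.047 ]
carved_hand 0.94 [279.1 180. ] [0.5303 0.0257 0.    ]
0 [0.447 0.133] [384.  86.]
0.2 [0.452 0.153] [407.  89.]
0.4 [0.461 0.17 ] [428.  96.]
0.6 [0.474 0.186] [447. 108.]
```

View pics/10.png

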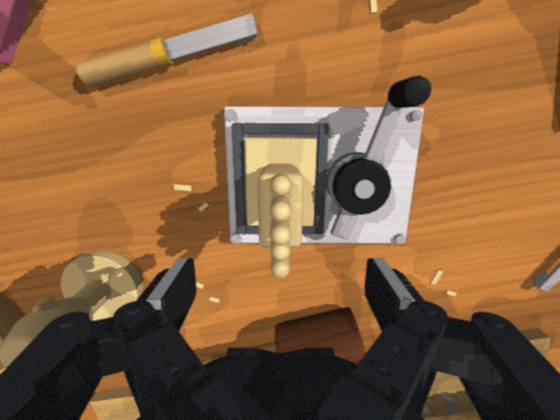

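The foot sits in the nest with even gaps all round (nest interior about 245–318 by 135–230), upright and released. The crank grip's top is near (415,90), so the knob is at about 0.27 rad. Next I'll go behind the grip with the fingers shut.

{"api": "drive_tool", "payload": {
  "linear": [
    [20,12,0],
    [28,18,0],
    [28,18,0],
    [22,14,0],
    [12,8,0],
    [0,0,0],
    [0,0,0]
  ],
  "rot": [
    [0,0,0],
    [0,0,0],
    [0,0,0],
    [0,0,0],
    [0,0,0],
    [0,0,0],
    [0,0,0]
  ],
  "hand": [0,0,0,0,0,0,0]
}}

```text
t: 13.27
tcp_pos: [0.4302, 0.1159, 0.2883]
tool_rot: [0.09, 0.996, -0.001, -0.01]
force: [0.6, -0.1, 0.9]
finger_gap: 0.006
```

```bash
python3 plan.py .434 .117 .141 79.8
```

```text
t 13.2667 tcp [0.4302 0.1159 0.2883] q6 -1.38 F [ 0.6 -0.1  0.9] gap 0.0061218575257760924
rot [-0.23 -1.18 -0.15] shift now-axes [ -6.6   2.3 147.2] shift after-rot axes [ -3.5   1.7 147.3]
```

{"api": "drive_tool", "payload": {
  "linear": [
    [-2,1,15],
    [-2,1,25],
    [0,0,25],
    [0,0,25],
    [0,0,25],
    [0,0,18],
    [0,0,10],
    [0,0,0],
    [0,0,0]
  ],
  "rot": [
    [-0.1,-0.6,0],
    [-0.1,-0.6,0],
    [0,0,0],
    [0,0,0],
    [0,0,0],
    [0,0,0],
    [0,0,0],
    [0,0,0],
    [0,0,0]
  ],
  "hand": [0,0,0,0,0,0,0,0,0]
}}

```text
t: 14.02
tcp_pos: [0.4535, 0.1096, 0.1374]
tool_rot: [0.093, 0.996, -0.001, 0.011]
force: [-0.1, 0.6, 0.8]
finger_gap: -0.002
```

```bash
python3 plan.py .441 .131 .141 79.8; python3 - <<'E'
from h import *
k=np.array([.5452,.1155])
for a in (.27,.4,.6,.8,1.0,1.15,1.3,1.4):
    f=np.pi-np.radians(10.4)-a; print(a,(k+.1*np.array([np.cos(f),np.sin(f)])-.029*np.array([np.sin(f),-np.cos(f)])).round(4))
E
```

```text
t 14.0167 tcp [0.4535 0.1096 0.1374] q6 -1.38 F [-0.1  0.6  0.8] gap -0.0022149682439382874
rot [ 0.03  1.25 -0.48] shift now-axes [16.2 18.7 -4. ] shift after-rot axes [16.1 18.9 -3.6]
0.27 [0.4426 0.133 ]
0.4 [0.4457 0.1462]
0.6 [0.4538 0.1653]
0.8 [0.4655 0.1825]
1.0 [0.4804 0.197 ]
1.15 [0.4933 0.2058]
1.3 [0.5074 0.2125]
1.4 [0.5173 0.2158]
```

{"api": "drive_tool", "payload": {
  "linear": [
    [7,4,-2],
    [6,6,-1],
    [3,6,0],
    [0,5,0],
    [-1,7,0],
    [-1,7,0],
    [-1,7,0],
    [-1,6,0],
    [0,0,0]
  ],
  "rot": [
    [0,0.6,-0.2],
    [0,0.6,-0.2],
    [0,0,0],
    [0,0,0],
    [0,0,0],
    [0,0,0],
    [0,0,0],
    [0,0,0],
    [0,0,0]
  ],
  "hand": [0,0,0,0,0,0,0,0,0]
}}

```text
t: 14.77
tcp_pos: [0.4537, 0.1638, 0.1444]
tool_rot: [0.089, 0.996, 0.001, 0.005]
force: [0.1, -0.5, -0.5]
finger_gap: -0.0
```

```bash
python3 plan.py .4655 .1825 .141 79.8; python3 look.py 11.png crank_grip
```

```text
t 14.7667 tcp [0.4537 0.1638 0.1444] q6 -1.28 F [ 0.1 -0.5 -0.5] gap -7.835584157334616e-05
rot [ 0.12  0.51 -0.01] shift now-axes [-8.3 20.5  3.5] shift after-rot axes [-8.3 20.5  3.4]
14.7667 [0.4537 0.1638 0.1444] [8.90e-02 9.96e-01 7.00e-04 4.50e-03] [ 0.11  0.61  1.92 -0.    0.6  -1.28] [ 0.1 -0.5 -0.5] -7.835584157334616e-05
campos [0.379 0.177 0.213] fwd [ 0.296 -0.052 -0.954] f 290.9399721499941
crank_grip 0.94 [325.  292.2] [0.4741 0.1849 0.075 ]
```

View pics/11.png

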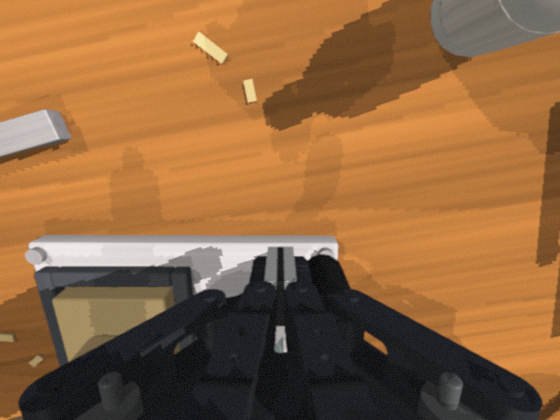

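The grip shows just right of the shut fingertips at (325,275) and the knob is near 0.6. I'll push on through the detent.

{"api": "drive_tool", "payload": {
  "linear": [
    [-4,10,0.5],
    [-4,10,0.5],
    [-6,9,0],
    [-6,9,0],
    [-6,6,0],
    [-6,6,0]
  ],
  "rot": [
    [0,0.2,0],
    [0,0.2,0],
    [0,0,0],
    [0,0,0],
    [0,0,0],
    [0,0,0]
  ],
  "hand": [0,0,0,0,0,0]
}}

```text
t: 15.37
tcp_pos: [0.4867, 0.2066, 0.1405]
tool_rot: [0.089, 0.996, -0.004, -0.013]
force: [-4.2, -2.0, 0.4]
finger_gap: -0.004
```

```bash
python3 plan.py .5074 .2125 .141 79.8; python3 look.py 12.png crank_grip
```

```text
t 15.3667 tcp [0.4867 0.2066 0.1405] q6 -1.2 F [-4.2 -2.   0.4] gap -0.0035216050510714593
rot [-0.65 -1.44 -0.04] shift now-axes [-19.3   9.5  -1.1] shift after-rot axes [-19.3   9.5  -0.5]
15.3667 [0.4867 0.2066 0.1405] [ 0.0892  0.9959 -0.0045 -0.013 ] [ 0.19  0.66  1.79 -0.    0.72 -1.2 ] [-4.2 -2.   0.4] -0.0035216050510714593
campos [0.417 0.222 0.212] fwd [ 0.265 -0.057 -0.963] f 290.9399721499941
```

{"api": "drive_tool", "payload": {
  "linear": [
    [-7,4,0],
    [-7,4,0],
    [-7,3,0],
    [-7,2,0],
    [0,0,0]
  ],
  "rot": [
    [-0.3,-0.7,0],
    [-0.3,-0.7,0],
    [0,0,0],
    [0,0,0],
    [0,0,0]
  ],
  "hand": [0,0,0,0,0]
}}

```text
t: 15.88
tcp_pos: [0.5207, 0.2171, 0.1402]
tool_rot: [0.089, 0.996, 0.002, 0.003]
force: [1.0, -0.2, -0.3]
finger_gap: 0.0
```

```bash
python3 plan.py .5173 .2158 .141 79.8; python3 - <<'E'
from h import *
snap("top")
for l,z in (("crank_grip",.075),("keeper_tip",.047)):
    for d in cams.spot_point(l,"top")[:2]: print(l,d["score"],back("top",d["at"],z).round(3))
E
```

```text
t 15.8833 tcp [0.5207 0.2171 0.1402] q6 -1.2 F [ 1.  -0.2 -0.3] gap 1.4590818408373065e-05
rot [ 0.25  0.35 -0.05] shift now-axes [ 3.1 -1.9 -0.9] shift after-rot axes [ 3.1 -1.9 -0.8]
crank_grip 0.63 [0.561 0.226 0.075]
keeper_tip 0.64 [0.538 0.054 0.047]
```

The force dropped away and the top camera puts the grip at (0.561,0.226), about where the clicked position should be. I'll back off, go up and move aside.

{"api": "drive_tool", "payload": {
  "linear": [
    [10,0,0],
    [15,5,0],
    [10,5,-10],
    [0,0,-25],
    [0,0,-30],
    [0,0,-35],
    [0,10,-30],
    [0,30,-15],
    [0,35,0],
    [0,35,0],
    [0,30,0],
    [0,0,0],
    [0,0,0]
  ],
  "rot": [
    [0,0,0],
    [0,0,0],
    [0,0,0],
    [0,0,0],
    [0,0,0],
    [0,0,0],
    [0,0,0],
    [0,0,0],
    [0,0,0],
    [0,0,0],
    [0,0,0],
    [0,0,0],
    [0,0,0]
  ],
  "hand": [0,0,0,0,0,0,0,0,0,0,0,0,0]
}}

```text
t: 17.12
tcp_pos: [0.4869, 0.3811, 0.2973]
tool_rot: [0.087, 0.996, 0.001, -0.006]
force: [0.2, -0.1, -1.4]
finger_gap: 0.001
```

```bash
python3 - <<'E'
from h import *
a=snap("top");b=snap("scene")
A=cv2.resize(a[165:265,180:380],None,fx=3.5,fy=3,interpolation=cv2.INTER_CUBIC); B=cv2.resize(b[140:270,180:413],(700,290),interpolation=cv2.INTER_CUBIC)
cv2.imwrite("pics/13.png",np.vstack([A[:300],B])[:,:,::-1])
for l,z in (("crank_grip",.075),("keeper_tip",.047),("carved_hand",.018),("carved_head",0)):
    for c in ("top","scene"):
        for d in cams.spot_point(l,c)[:1]: print(l,c,round(d["score"],2),back(c,d["at"],z).round(3))
print(manip.sense()["t"],manip.sense()["tcp_pos"],manip.sense()["force"])
E
```

```text
crank_grip top 0.79 [0.57  0.224 0.075]
crank_grip scene 0.72 [0.546 0.207 0.075]
keeper_tip top 0.92 [0.531 0.044 0.047]
keeper_tip scene 0.64 [0.529 0.05  0.047]
carved_hand top 0.78 [0.536 0.03  0.018]
carved_hand scene 0.87 [ 0.412 -0.642  0.018]
carved_head top 0.65 [ 0.63  -0.242  0.   ]
carved_head scene 0.91 [ 0.614 -0.248  0.   ]
17.6167 [0.48913889 0.378829   0.29668521] [-0.39759635 -0.03582918  1.12098303]
```

View pics/13.png

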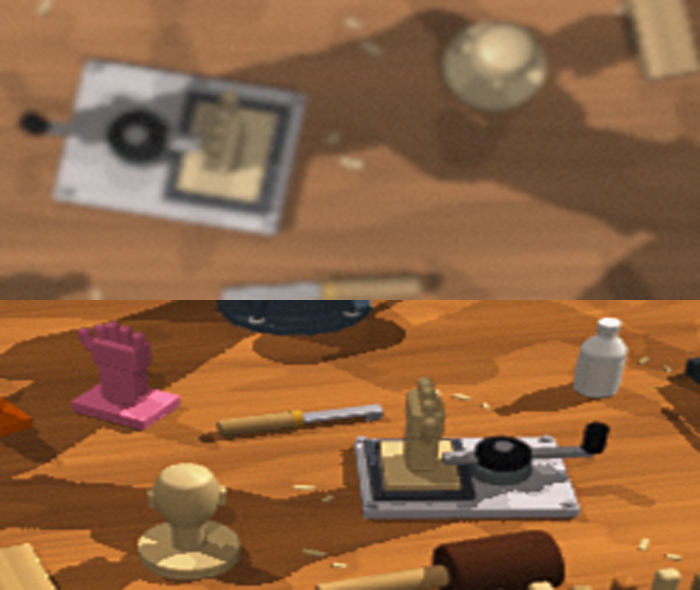

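The hand stands upright in the nest. The crank points along fixture +y, the keeper lies over the foot, and nothing else appears to have moved.

```bash
python3 -c "
from h import *
print(order.sign_off())"
```

```text
the job is handed in; nothing more can be done
None
```

I stood the pale wooden hand in the nest and let go of it. I then pushed the crank clockwise with shut fingers until the knob clicked past its detent, and handed the job in at about 17.6 s.

**Last checks**
- **Carving:** it stopped going down at the expected floor height (TCP 0.1915 m). The wrist picture after release showed an even gap all round the foot.
- **Clamp:** the pushing force rose to about 4.6 N, then fell away. The final pictures show the crank along the fixture's +y and the keeper over the foot. Both cameras put the keeper tip within about 8 mm of its clicked position.
- **Rest of the bench:** the head and the other things in the final pictures looked undisturbed, and the arm is clear of everything.

**What disagreed**
- **First nest position:** the first fixture fit was about 9 mm off, probably because the arm was still moving when the picture was taken. I refitted it before lowering the hand.
- **Final hand detection:** the scene camera's best match for the hand was the turquoise look-alike. The top camera and the pictures show the hand in the nest.

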